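Oil the drilling jig's slide, bring the drill guide to its index notch and hold it there

ROBOT

A 6-joint arm with a two-finger parallel gripper is mounted at the origin on the work surface. World frame = base frame: x ahead of the robot, y to its left, z up, the work surface at z = 0. Lengths are in m, angles in rad, forces in N, time in s.
With the tool pointing down it reaches from about 0.325 to 0.925 m from the base axis. Payload 3.1 kg.
Tool frame: the origin (TCP) lies midway between the tips of the shut fingers; the grasp point (between the pads) lies bot.tcp_to_grasp behind it (bot.tcp_to_grasp is the distance from the TCP to the grasp point, in m); z points along the fingers, y is the direction in which the jaws open and shut (so a half turn about z gives the same grasp; the last joint's range is limited). The gripper opens to 85 mm and grips with 20 to 120 N. Pads are 22 mm wide; open, the fingers measure 114 mm over their backs; the gripper's body (76 mm by 85 mm) begins 54 mm behind the grasp point. The pads swing forward as they close: fully open they stand 13 mm farther back than shut.
Start: joints at [-0.112, 0.217, 1.613, -0, 1.311, -0.112], TCP at [0.625, 0, 0.231] pointing down, gripper open.
Joint ranges: [-2.75, 2.75], [-0.78, 2.1], [0.31, 2.55], [-1.13, 4.27], [0.13, 2.63], [-2.58, 2.58]. Speed limits (rad/s): [2.79, 2.79, 3.14, 3.14, 3.14, 3.14].

INTERFACE

Orientations are given as a rotation vector (axis times angle).
In Python, from station import bot gives the robot as it stands. The module is installed in compiled form; this text tells all that it offers.
- The arm moves only by the tool play_rows, never from a script. Its argument "moves" is one flat list of numbers, 7 for each row, row after row: the shift along the world's x, y, z normalised to -1 to 1, where 1 is 0.03 m, then the turn, a rotation vector about the world's x, y, z normalised to -1 to 1, where 1 is 0.1 rad, then the closure, from -1 (fully open) to 1 (shut). In form: [tx, ty, tz, ax, ay, az, jaw, tx, ty, tz, ax, ay, az, jaw, ...]. A call has 1 to 5 rows; each row shifts and turns the pose as measured when the row begins; what a row does not reach is not made up. A row lasts 1/12 s, in which the tool goes at most 41.7 mm and 7.16 degrees, less where a joint would pass 70% of its speed; a pose out of reach is approached as far as the arm can. A call with a number of a shift or a turn outside -1 to 1 is refused whole. A call with a gripper value outside its range is refused whole. The fingers move at their own pace and stop on an object; "grip_force" is the grip in N (left out, the last holds). Time passes only in rows, so rows that do not move let the fingers close. It gives the time, the measured TCP pose, the force and the opening at its end, in the units of the state.
- bot.observe(): the state, without advancing time (a new reading comes with each control period).
- bot.grab_frame(name): name is "scene" or "side" or "wrist"; returns a dict with "frame" (480x640x3 uint8, red, green, blue), "intrinsics" (3x3 intrinsics, pixels), "xyz" and "rotation" of the camera in the world; the wrist camera has in their place "mount" (4x4, takes a point from camera to tool coordinates, whose origin is the TCP and whose axes are the flange's). Camera axes: x right, y up, looking along -z (the intrinsics and any distortion apply to the point x, -y, -z); pixel columns grow to the right and rows downward; lengths in m; the calibration is good to about 2 mm. A picture is of the moment at which its call begins: read the wrist's pose just before it. There is no depth.
- bot.finish_job(): hands the job in, once; it reports no verdict.
The state is a dict: "time": time; "qpos": joint angles; "joint_velocities": joint speeds; "tau": joint torques, N m; "tool_pos": TCP position; "tcp_rot": TCP orientation; "ft_force": force on the tool from outside, world axes, zero at the start; "torque": the same for the moment, N m; "width": finger opening in m.
Only numpy, scipy, OpenCV 4.12 (cv2) and the standard library are available. Lean on these libraries where they do the work, as an engineer would, in place of code of your own. Each camera call takes 0.05 s, during which the arm holds its last target.

TASK

Give the drilling jig's slide a shot of oil: press the cap of the hand oiler at its left end all the way down and let it spring back up. Then take the drill-guide carriage by its wooden knob and slide it along the rail to the right until you feel its spring ball drop into the groove of the index strip, without running on through it. Finish while still gripping the knob, holding the carriage still in the groove ready for drilling, and leave the other things on the bench where they lie.

Things in the scene. Friction and masses are not known exactly. Their poses are not given: they have to be found in the camera images.
- jig: Fixed dowel-drilling jig: plywood base 235 x 700 x 18 mm, aluminium bed 64 mm wide (top 38 mm above the bench) with a steel guide rail, a pale board clamped beyond it (hold-down knobs to 78 mm) and a hand oiler at the left end. Origin on the bench under the middle of the rail bed; z up, y along the rail to the oiler (left seen from the robot), x square to the rail, away from the robot.
- oiler_cap (a joint): How far the oiler's cap is pressed down, m: 0 released, 0.012 right down on its stop. A spring pushes it back up; it takes 3 N to start and 8 N at the bottom.
- cap_top (a point): Centre of the top of the oiler's black cap, a disc 40 mm across and 16 mm thick, 162 mm above the bench when released, at x 0, y 300 mm of the jig. It goes straight down. Below it: aluminium head 50 mm square (top 130 mm above the bench) on a white reservoir 62 mm across; a thin copper pipe runs from the head to the rail.
- knob (a point): Centre of the top of the carriage's turned wooden knob: an upright cylinder 26 mm across, 42 mm tall, top 120 mm above the bench. The flat saddle plate, 70 x 70 mm, lies 48 mm below its top with nothing else standing on it. The carriage slides only along the jig's y axis, with about 2 N of friction, and has an arm with a drill bush out over the board.
- ball (a point): Lowest point of the carriage's spring ball (12 mm steel ball under the saddle; its plunger's slotted brass head shows in the saddle's top), 44 mm above the bench. It lies 22 mm from the knob's axis towards the robot (-x of the jig), at the same y, and moves with the carriage. Axes as the jig's.
- groove (a point): Middle of the 9 mm wide cross groove in the clamped index strip (flat steel bar 18 mm wide beside the rail, robot's side), 44 mm above the bench. A dark clamp lug 24 mm long stands at the strip's robot-side edge beside it. Axes as the jig's. It lies 80 to 230 mm right (-y) of the starting ball. Over the last 4 mm the carriage is pulled in (up to 6 N), at equal y the ball drops 2 mm; to push on takes 10 N.
- carriage: The sliding drill-guide carriage: aluminium saddle 70 x 70 x 12 mm, knob and guide arm together, 0.4 to 0.9 kg. Origin under the middle of the saddle, 60 mm above the bench; axes as the jig's.
- sanding_block: Bystander: cork sanding block 60 x 105 x 35 mm on the right end of the jig's base. Origin under its middle.
- flat_pencil: Bystander: flat carpenter's pencil 14 x 120 x 7 mm on the jig's base, on the robot's side of the rail. Origin under its middle.
- offcut: Bystander: pale wood offcut 45 x 130 x 28 mm in front of the jig. Origin under its middle.
- try_square: Bystander: try square, wooden stock 22 x 100 x 16 mm with steel blade 150 x 30 mm, lying in front of the jig. Origin under the stock's middle.
- tape_measure: Bystander: grey tape measure 68 x 40 x 58 mm standing left of the jig. Origin under its middle.
- safety_glasses: Bystander: clear safety glasses 140 mm wide, 135 mm deep, 45 mm high, right of the jig. Origin under the nose bridge.
- dowel_tray: Bystander: small wooden tray of dowels 90 x 130 x 30 mm, left of the jig, beside the vise. Origin under its middle.

How it is judged:
On the way, in this order (a step that is already met when the one before it is completed fails the run):
1. the oiler's cap is pressed right down (at least 10 of its 12 mm) (value of joint oiler_cap above 0.01 m), for 0.05 s.
2. the cap has sprung back up (value of joint oiler_cap below 0.003 m), for 0.1 s.
3. the carriage's ball lies in the groove (y of ball in the frame of groove between -0.0015 and 0.0015 m), for 0.2 s.
At the end, for the whole second after the job is handed in: The carriage's ball is within 1.5 mm of the middle of the groove along the rail and the carriage is at rest; the gripper still holds the carriage's knob (grasp point within 20 mm of the knob's axis, more than 2 N on the fingers); the oiler's cap is back up (pressed less than 3 mm) (all of step 3 and value of joint oiler_cap below 0.003 m and contact force between the fingers and carriage above 2 N and horizontal distance between the grasp point and knob below 0.02 m and linear speed of carriage below 0.01 m/s); the arm keeps its last pose, push and grip.
It fails at once if the carriage runs on through the groove (more than 10 mm past it) (y of ball in the frame of groove below -0.01 m).
It fails at once if another thing on the bench is shifted (more than 20 mm) (distance of any of sanding_block, flat_pencil, offcut, try_square, tape_measure, safety_glasses, dowel_tray from where it was at the start of the episode above 0.02 m).
It also fails if it takes over 51 s, if anything falls off the work surface, if the arm or the gripper's body presses on something with over 40 N, if the wrist force passes 120 N, or if a joint passes its speed limit or range.

## Working session

There is one attempt and no reset: what is moved stays moved. The work goes in short steps, Python scripts to look and compute and a tool call to move; the robot and the scene stay as the last step left them, time stands still between calls to the robot, and variables do not carry over. Pictures are saved under pics/ and viewed, and the job is handed in when it is done.

Besides the shell and the picture viewer there is one more tool, called after "Call:" as name(argument=value, ...), one argument or row to a line, values as JSON. play_rows: Moves the arm, as the interface text tells. Its arguments: {"type":"object","properties":{"moves":{"type":"array"},"grip_force":{"type":"number"}},"required":["moves"]}

```bash
mkdir -p pics
cat > h.py <<'E'
import numpy as np, cv2
from scipy.spatial.transform import Rotation as R
from station import bot
def snap(name,fn):
    s=bot.observe(); f=bot.grab_frame(name)
    cv2.imwrite('pics/'+fn+'.png',cv2.cvtColor(f['frame'],cv2.COLOR_RGB2BGR))
    K=np.array(f['intrinsics'])
    d={k:(np.array(v).tolist()) for k,v in f.items() if k!='frame'}
    if name=='wrist':
        M=np.array(f['mount']); T=np.eye(4); T[:3,:3]=R.from_rotvec(s['tcp_rot']).as_matrix(); T[:3,3]=s['tool_pos']
        W=T@M; d['xyz']=W[:3,3].tolist(); d['rotation']=W[:3,:3].tolist()
    import json; json.dump(d,open('pics/'+fn+'.json','w'))
    return d
def load(fn):
    import json; return json.load(open('pics/'+fn+'.json'))
def pix2w(d,u,v,z):
    K=np.array(d['intrinsics']); Rm=np.array(d['rotation']); 
    if Rm.ndim==1: Rm=R.from_rotvec(Rm).as_matrix()
    p=np.array([(u-K[0,2])/K[0,0],-(v-K[1,2])/K[1,1],-1]); r=Rm@p; c=np.array(d['xyz'])
    return c+r*(z-c[2])/r[2]
def w2pix(d,P):
    K=np.array(d['intrinsics']); Rm=np.array(d['rotation'])
    if Rm.ndim==1: Rm=R.from_rotvec(Rm).as_matrix()
    q=Rm.T@(np.array(P)-np.array(d['xyz'])); return K[0,0]*q[0]/-q[2]+K[0,2], K[1,1]*q[1]/q[2]+K[1,2]
E
python3 - <<'E'
from h import *
for n in ['scene','side','wrist']: print(n,snap(n,n+'0'))
print(bot.observe(), bot.tcp_to_grasp)
E
```

```text
scene {'intrinsics': [[586.5674154167225, 0.0, 321.53260040439136], [0.0, 586.5674154167225, 244.64505652769435], [0.0, 0.0, 1.0]], 'xyz': [1.1865086260492885, -0.8812404211240188, 1.1905120498589694], 'rotation': [0.7662766091434939, 0.2918096700843327, 0.6842167509460694]}
side {'intrinsics': [[515.5537335775836, 0.0, 319.04501449070244], [0.0, 515.5537335775836, 235.97474526016836], [0.0, 0.0, 1.0]], 'xyz': [-0.21118722898964684, -0.9978056115189249, 0.8177861124794116], 'rotation': [1.005754368543816, -0.3133151764040815, -0.5939169008448598]}
wrist {'intrinsics': [[369.2651728979324, 0.0, 323.3590026040414], [0.0, 369.2651728979324, 238.1980444687874], [0.0, 0.0, 1.0]], 'mount': [[0.00015265055415947552, 0.9615869244383161, 0.2745005709412387, 0.06990740609149977], [0.9999996424091042, 8.154091027500554e-05, -0.0008417438692676729, -0.000540561968351394], [-0.0008317929248394798, 0.2745006012750019, -0.9615865681363223, -0.1417652961876252], [0.0, 0.0, 0.0, 1.0]], 'xyz': [0.6240209051813306, 0.06999075744024216, 0.3718460194270179], 'rotation': [[0.9999990344330756, -0.0005390467097416923, 0.0012808440807196037], [0.00016710314966132176, 0.9616575559339763, 0.2742530167411582], [-0.00137956857450836, -0.2742525378984364, 0.9616567174656517]]}
{'time': 0.15, 'qpos': array([-1.12219053e-01,  2.17576715e-01,  1.61458479e+00, -1.18313557e-05,
        1.31128083e+00, -1.12188385e-01]), 'joint_velocities': array([ 0.00176102, -0.00074164, -0.00516582, -0.00044474, -0.0007679 ,
        0.0011316 ]), 'tau': array([-7.99202871e-05, -3.97448480e+01, -3.04417098e+01, -1.00294717e-04,
        5.82056644e-03,  2.66571755e-05]), 'tool_pos': array([6.24376654e-01, 7.70134506e-05, 2.30260761e-01]), 'tcp_rot': array([-2.22045422e+00, -2.22039289e+00,  1.82472914e-03]), 'ft_force': array([-0.68137874,  0.18652556, -0.11172871]), 'torque': array([ 0.03692347, -0.02127153, -0.01620105]), 'width': 0.08580386130799918} 0.0187
```

View images.

View pics/scene0.png

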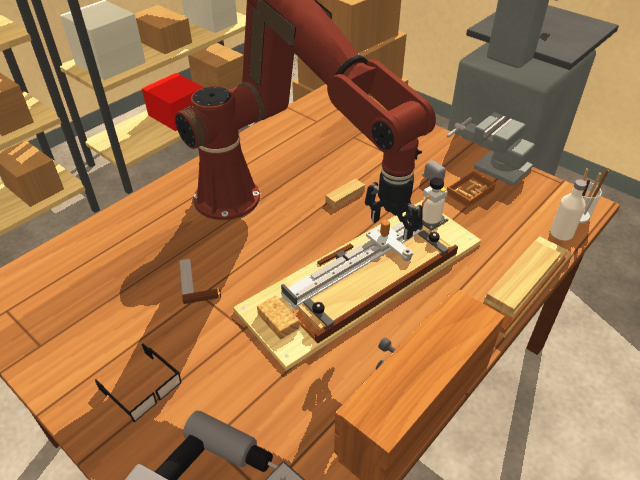

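View pics/side0.png

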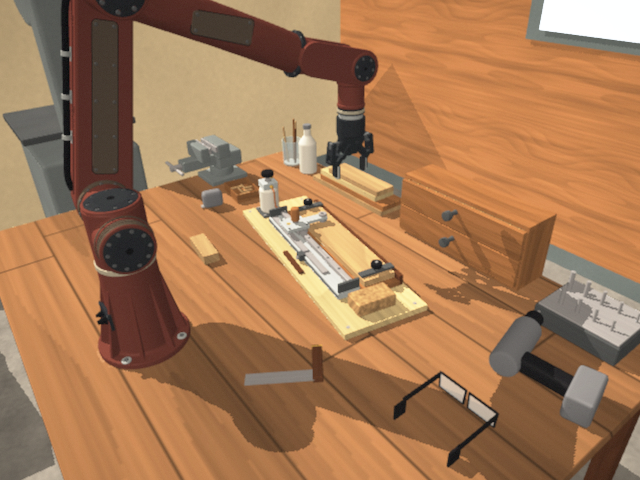

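View pics/wrist0.png

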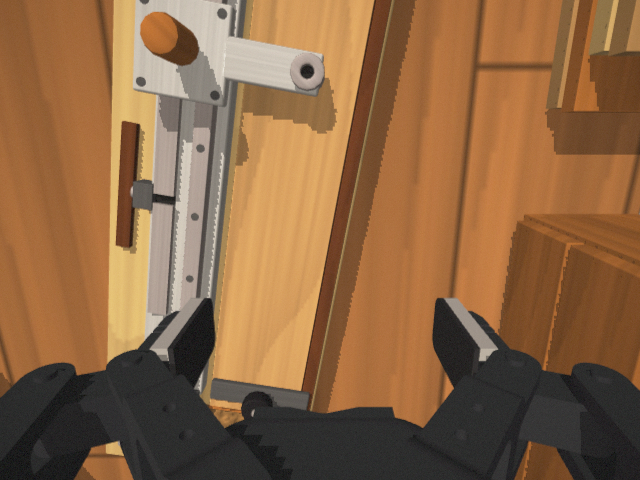

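Run:
```python
import cv2
a=cv2.imread('pics/wrist0.png')[0:280,100:340]; a=cv2.resize(a,None,fx=2.14,fy=2.14,interpolation=cv2.INTER_CUBIC)
b=cv2.imread('pics/scene0.png')[160:260,370:470]; b=cv2.resize(b,None,fx=5,fy=5,interpolation=cv2.INTER_CUBIC)
c=cv2.imread('pics/side0.png')[160:260,230:330]; c=cv2.resize(c,None,fx=5,fy=5,interpolation=cv2.INTER_CUBIC)
cv2.imwrite('pics/c1.png',a);cv2.imwrite('pics/c2.png',b);cv2.imwrite('pics/c3.png',c)
```

```text
(no output)
```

View pics/c1.png

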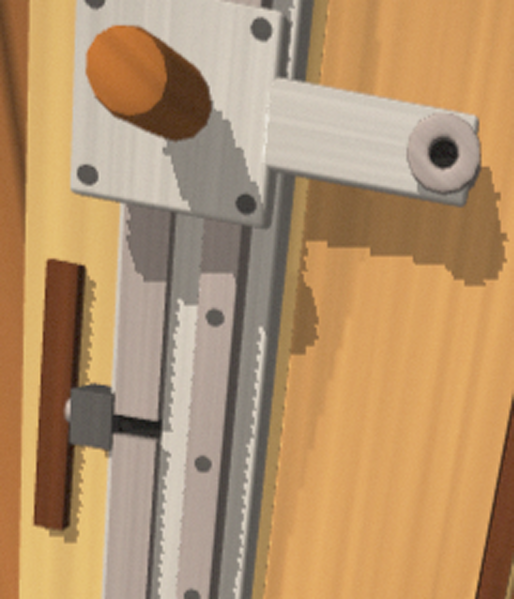

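View pics/c2.png

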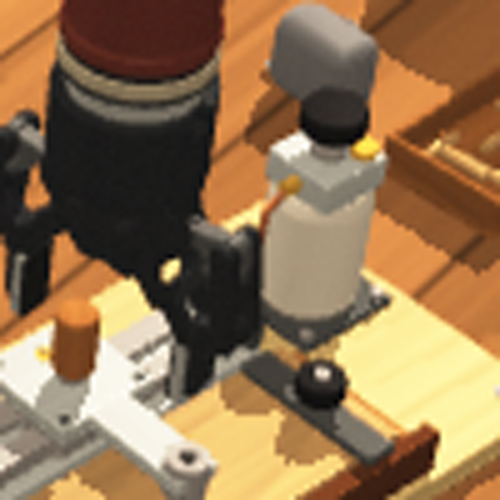

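View pics/c3.png

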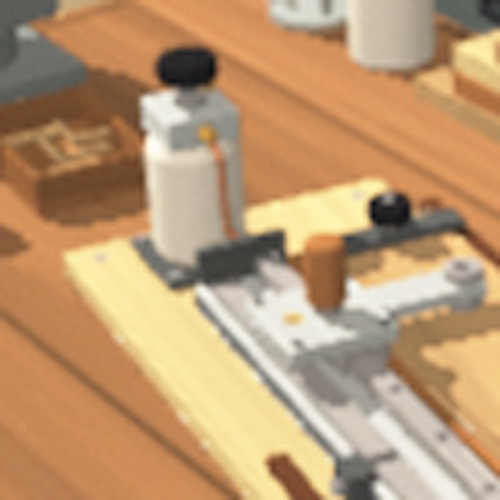

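Run:
```python
from h import *
w=load('wrist0');s=load('scene0');d=load('side0')
c=lambda u,v:((u+.5)/2.1417+99.5,(v+.5)/2.14-.5)
k=pix2w(w,*c(126,70),.120); print('knob',k)
g=pix2w(w,*c(137,427),.044); print('groove',g)
g1=pix2w(w,*c(113,424),.044);g2=pix2w(w,*c(160,430),.044);print(g1,g2)
a=pix2w(w,*c(215,317),.05);b=pix2w(w,*c(192,595),.05);print('rail',a,b,np.degrees(np.arctan2(-(a-b)[0],(a-b)[1])))
for q in [(72,190),(256,215+12),(280,0)]: print('saddle',pix2w(w,*c(*q),.072))
# strip edge left
p=pix2w(w,*c(119,250),.044);q=pix2w(w,*c(105,590),.044);print('edge',np.degrees(np.arctan2(-(p-q)[0],(p-q)[1])))
print('cap',pix2w(s,437,181,.162),pix2w(d,267.4,172.4,.162))
for n,dd in(('s',s),('d',d)): print(n,w2pix(dd,k))
```

```text
knob [0.5227593 0.1291183 0.12     ]
groove [0.48039315 0.01271971 0.044     ]
[0.47049759 0.01398359 0.044     ] [0.4898893 0.0114531 0.044    ]
rail [0.51912121 0.05776592 0.05      ] [ 0.49827466 -0.06035911  0.05      ] -10.008430836193837
saddle [0.47969213 0.10228315 0.072     ]
saddle [0.54383233 0.08993396 0.072     ]
saddle [0.55733678 0.16131419 0.072     ]
edge -9.538485950309576
cap [0.55267747 0.32773405 0.162     ] [0.5496483  0.31700751 0.162     ]
s (np.float64(385.2454381295818), np.float64(222.312611177503))
d (np.float64(294.53767494370317), np.float64(207.94110462392342))
```

Call:
play_rows(
  moves=[-0.2,1,0,0,0,-0.9,1,-0.2,1,0,0,0,-0.85,1,-0.2,1,0,0,0,0,1,-0.2,1,0,0,0,0,1,-0.2,1,0,0,0,0,1],
  grip_force=60,
)

```text
time: 0.57
tool_pos: [0.5932, 0.1476, 0.2275]
tcp_rot: [-2.427, -1.993, 0.009]
ft_force: [0.3, -0.5, -0.3]
width: 0.0257
```

Call:
play_rows(
  moves=[-0.2,1,0,0,0,0,1,-0.2,1,0,0,0,0,1,-0.2,0.5,0,0,0,0,1,0,0,0,0,0,0,1],
)

```text
time: 0.9
tool_pos: [0.5709, 0.2314, 0.2255]
tcp_rot: [-2.419, -1.997, 0.012]
ft_force: [-0.2, -0.1, -0.4]
width: 0.0002
```

Run:
```python
from h import *
snap('wrist','wrist1');print(bot.observe())
```

```text
{'time': 0.95, 'qpos': array([2.68688137e-01, 2.08340531e-01, 1.63470766e+00, 6.40347002e-04,
       1.30725624e+00, 4.59630514e-01]), 'joint_velocities': array([-0.04737012, -0.00050759,  0.0002178 , -0.02744221, -0.00149996,
       -0.0130398 ]), 'tau': array([ 5.05039170e-01, -3.94824564e+01, -3.05056894e+01,  3.30561376e-02,
        3.57863330e-02,  5.87838585e-02]), 'tool_pos': array([0.57141139, 0.23013634, 0.22547866]), 'tcp_rot': array([-2.42005604, -1.99671779,  0.01207567]), 'ft_force': array([-0.08100241,  0.23657609,  0.50531643]), 'torque': array([-0.03691248, -0.0094447 ,  0.00695935]), 'width': -0.00016195943366028115}
```

View pics/wrist1.png

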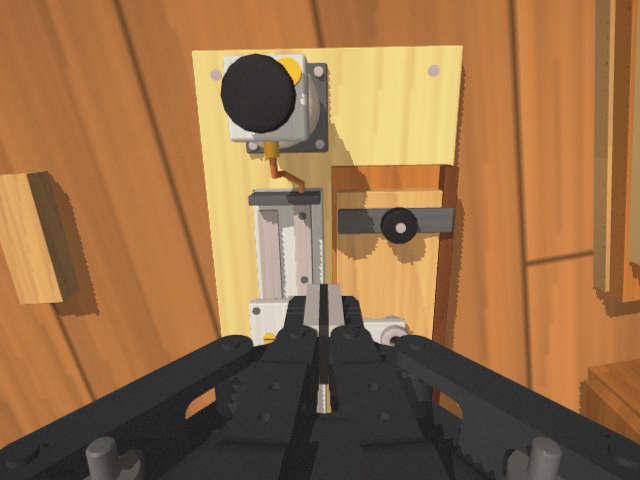

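Run:
```python
from h import *
w=load('wrist1')
print(pix2w(w,258,93,.162), np.degrees(R.from_rotvec([-2.42,-1.9967,.012]).as_matrix()))
a=pix2w(w,193,50,.018);b=pix2w(w,462,45,.018);print(np.degrees(np.arctan2((b-a)[1],(b-a)[0])))
```

```text
[0.55355387 0.32592078 0.162     ] [[ 10.881789    56.2507993   -0.49050603]
 [ 56.25263158 -10.8829647   -0.0941794 ]
 [ -0.18563018  -0.46368886 -57.29360247]]
-10.03707470092563
```

Call:
play_rows(
  moves=[-0.2,0.9,0,0,0,0.16,1,-0.2,0.9,0,0,0,0,1,-0.18,0.9,-0.2,0,0,0,1,0,0,0,0,0,0,1,0,0,0,0,0,0,1],
)

```text
time: 1.37
tool_pos: [0.5561, 0.3072, 0.2182]
tcp_rot: [2.412, 2.012, -0.016]
ft_force: [-0.3, -0.2, 1.0]
width: 0.0001
```

Call:
play_rows(
  moves=[-0.08,0.6,-0.5,0,0,0,1,0,0,-0.6,0,0,0,1,0,0,0,0,0,0,1,0,0,0,0,0,0,1],
)

```text
time: 1.7
tool_pos: [0.5573, 0.3196, 0.1857]
tcp_rot: [2.414, 2.003, -0.015]
ft_force: [1.5, -0.8, 0.6]
width: -0.0001
```

Call:
play_rows(
  moves=[-0.12,0.18,-0.2,0,0,0,1,-0.05,0.05,-0.4,0,0,0,1,0,0,0,0,0,0,1],
)

```text
time: 1.95
tool_pos: [0.554, 0.324, 0.1684]
tcp_rot: [2.418, 1.997, -0.012]
ft_force: [-1.3, -0.6, -1.8]
width: 0.0001
```

Call:
play_rows(
  moves=[0,0,-0.4,0,0,0,1,0,0,-0.3,0,0,0,1,0,0,-0.1,0,0,0,1],
)

```text
time: 2.2
tool_pos: [0.5568, 0.3249, 0.1499]
tcp_rot: [2.417, 1.996, -0.001]
ft_force: [-7.9, -3.1, 23.4]
width: -0.0002
```

Call:
play_rows(
  moves=[0,0,0,0,0,0,1,0,0,0,0,0,0,1],
)

```text
time: 2.37
tool_pos: [0.5566, 0.3249, 0.1529]
tcp_rot: [2.416, 1.996, -0.003]
ft_force: [-2.9, -1.3, 6.8]
width: 0.0
```

Call:
play_rows(
  moves=[0,0,0.5,0,0,0,1,0,0,0.8,0,0,0,1,0,0,0.8,0,0,0,1,0,-0.5,0.3,0,0,0,0.3,0,0,0,0,0,0,-1],
)

```text
time: 2.78
tool_pos: [0.5556, 0.3083, 0.2242]
tcp_rot: [2.414, 1.998, -0.008]
ft_force: [-0.5, 0.1, -0.2]
width: 0.0233
```

Run:
```python
from h import *
snap('side','side2');a=cv2.imread('pics/side2.png')[140:260,230:350]; cv2.imwrite('pics/c4.png',cv2.resize(a,None,fx=5,fy=5))
```

```text
(no output)
```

View pics/c4.png

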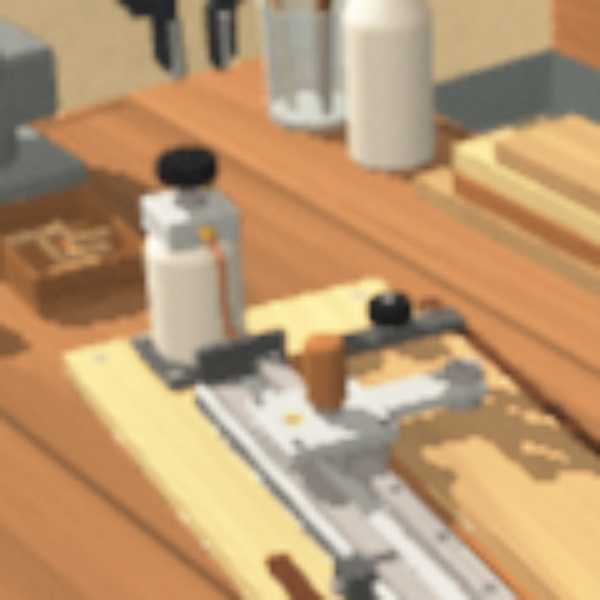

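Call:
play_rows(
  moves=[-0.07,0.5,-0.6,0,0,0,1,0,0,-0.5,0,0,0,1,0,0,0,0,0,0,1,0,0,0,0,0,0,1],
)

```text
time: 3.17
tool_pos: [0.5515, 0.3224, 0.1845]
tcp_rot: [2.42, 1.996, -0.014]
ft_force: [-0.0, -0.1, -0.4]
width: 0.0005
```

Call:
play_rows(
  moves=[0.07,0.05,-0.4,0,0,0,1,0,0,-0.2,0,0,0,1,0,0,-0.3,0,0,0,1],
)

```text
time: 3.42
tool_pos: [0.5542, 0.3237, 0.1563]
tcp_rot: [2.421, 1.995, -0.013]
ft_force: [0.4, -0.2, 5.1]
width: 0.0002
```

Call:
play_rows(
  moves=[0,0,-0.3,0,0,0,1,0,0,-0.3,0,0,0,1],
)

```text
time: 3.58
tool_pos: [0.5549, 0.3239, 0.1494]
tcp_rot: [2.421, 1.996, -0.017]
ft_force: [-24.7, -10.9, 62.8]
width: -0.0
```

Call:
play_rows(
  moves=[0,0,-0.25,0,0,0,1],
)

```text
time: 3.67
tool_pos: [0.555, 0.3241, 0.1498]
tcp_rot: [2.421, 1.996, -0.019]
ft_force: [-12.8, -6.3, 26.1]
width: -0.0001
```

Call:
play_rows(
  moves=[0,0,-0.25,0,0,0,1],
)

```text
time: 3.75
tool_pos: [0.555, 0.3241, 0.1498]
tcp_rot: [2.42, 1.996, -0.021]
ft_force: [-12.4, -6.0, 27.0]
width: 0.0
```

Call:
play_rows(
  moves=[0,0,0.5,0,0,0,1,0,0,0.8,0,0,0,1,0,0,0.8,0,0,0,1,-0.1,-0.7,0.3,0,0,0,-1,-0.2,-1,0,0,0,0,-1],
)

```text
time: 4.17
tool_pos: [0.5484, 0.277, 0.2288]
tcp_rot: [2.414, 2.002, -0.004]
ft_force: [0.5, -1.0, -0.0]
width: 0.0232
```

Call:
play_rows(
  moves=[-0.15,-1,0,0,0,0,-1,-0.15,-1,0,0,0,0,-1,-0.15,-1,0,0,0,0,-1,0,-0.5,0,0,0,0,-1,0,0,0,0,0,0,-1],
)

```text
time: 4.58
tool_pos: [0.5345, 0.1647, 0.2292]
tcp_rot: [2.412, 1.998, 0.001]
ft_force: [0.0, 1.6, -0.1]
width: 0.083
```

Run:
```python
from h import *
snap('wrist','wrist3');o=bot.observe();print(o['tool_pos'],o['tcp_rot'],o['width'])
print(np.round(R.from_rotvec(o['tcp_rot']).as_matrix(),4))
snap('side','side3');a=cv2.imread('pics/side3.png')[140:260,230:350]; cv2.imwrite('pics/c5.png',cv2.resize(a,None,fx=5,fy=5))
```

```text
[0.53446563 0.16575175 0.22911641] [2.41198781e+00 1.99886910e+00 1.44283281e-03] 0.08546675159105598
[[ 0.1857  0.9826  0.0064]
 [ 0.9826 -0.1857 -0.0063]
 [-0.005   0.0075 -1.    ]]
```

View pics/wrist3.png

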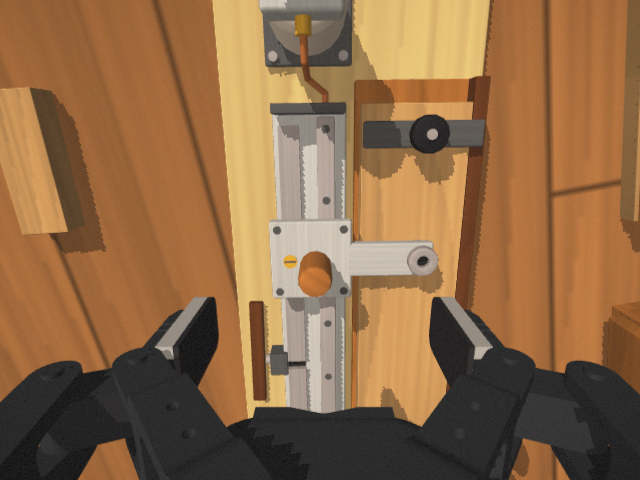

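View pics/c5.png

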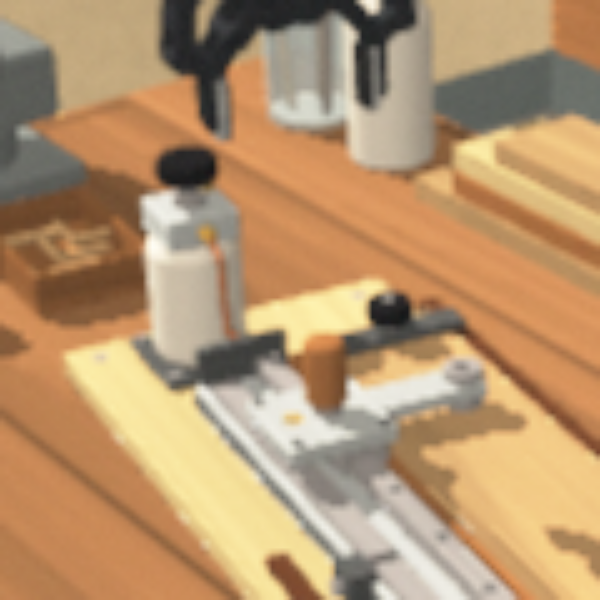

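Run:
```python
from h import *
a=cv2.imread('pics/wrist3.png')[210:390,240:370]; cv2.imwrite('pics/c6.png',cv2.resize(a,None,fx=4,fy=4,interpolation=cv2.INTER_CUBIC)[:600] if 0 else cv2.resize(a,(433,600),interpolation=cv2.INTER_CUBIC))
```

```text
(no output)
```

View pics/c6.png

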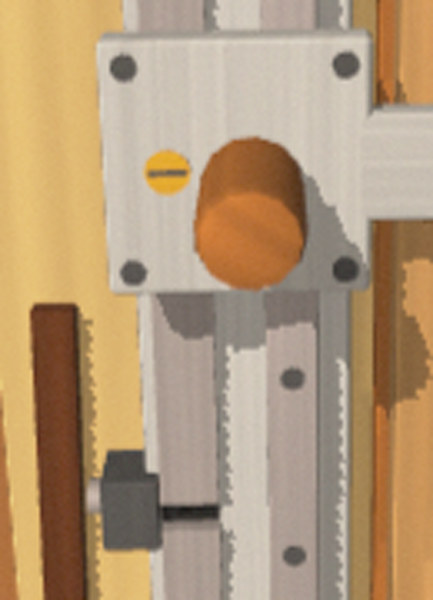

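Run:
```python
from h import *
w=load('wrist3'); c=lambda u,v:(u/3.331+240-.35,v/3.333+210-.35)
yj=np.array([.1740,.9848,0]);xj=np.array([.9848,-.1740,0])
k=pix2w(w,*c(248,242),.120);b=pix2w(w,*c(167,172),.072);g=pix2w(w,*c(190,513),.044)
print(k,b,g,(g-b)@yj,(g-k)@yj,(b-k)@yj,(b-k)@xj,(g-k)@xj)
o=bot.observe();d=k-o['tool_pos'];print(d)
```

```text
[0.52169127 0.13043114 0.12      ] [0.50032237 0.13353219 0.072     ] [0.47959296 0.01430337 0.044     ] -0.12102346015943598 -0.12168773063891766 -0.0006642704794816759 -0.021583673913163487 -0.021252185725872966
[-0.01290527 -0.03654053 -0.10919155]
```

Call:
play_rows(
  moves=[-0.25,-0.7,0,0,0,0,-1,-0.15,-0.4,-0.5,0,0,0,-1,0,0,-0.8,0,0,0,-1,0,0,0,0,0,0,-1],
)

```text
time: 5.02
tool_pos: [0.5244, 0.1376, 0.1903]
tcp_rot: [2.407, 2.005, 0.012]
ft_force: [-1.2, 0.7, -0.3]
width: 0.0851
```

Call:
play_rows(
  moves=[-0.1,-0.23,-0.6,0,0,0.07,-1,0,0,-0.9,0,0,0,-1,0,0,-0.5,0,0,0,-1,0,0,0,0,0,0,-1],
)

```text
time: 5.35
tool_pos: [0.524, 0.1356, 0.1313]
tcp_rot: [2.394, 2.02, 0.021]
ft_force: [-1.0, 0.2, 0.1]
width: 0.0855
```

Run:
```python
from h import *
snap('wrist','wrist4');o=bot.observe();print(o['tool_pos'])
yj=np.array([.1740,.9848,0]);xj=np.array([.9848,-.1740,0])
T=np.stack([yj,xj,[0,0,-1]],1)
print((R.from_matrix(T)*R.from_rotvec(o['tcp_rot']).inv()).as_rotvec()/.1)
```

```text
[0.52476692 0.13581821 0.13266149]
[-0.01312079  0.18154628 -0.05886205]
```

View pics/wrist4.png

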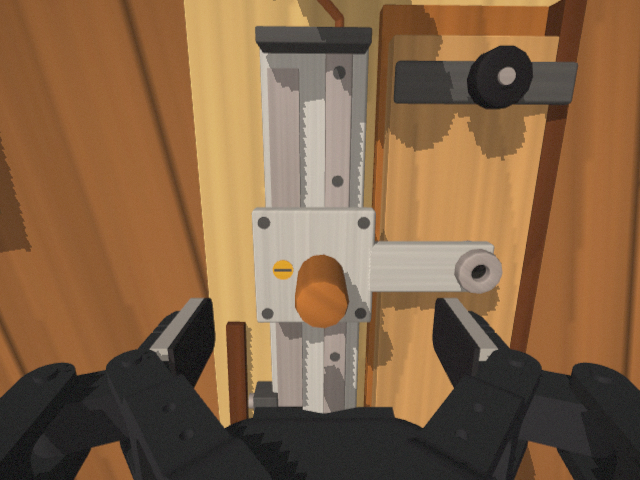

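Call:
play_rows(
  moves=[-0.1,-0.2,-0.5,0,0.18,-0.05,-1,-0.03,-0.05,-0.6,0,0,0,-1,0,0,-0.3,0,0,0,-1,0,0,0,0,0,0,-1],
)

```text
time: 5.73
tool_pos: [0.5256, 0.1303, 0.0937]
tcp_rot: [2.401, 2.022, 0.012]
ft_force: [-0.8, 0.2, 0.5]
width: 0.0856
```

Run:
```python
from h import *
print(pix2w(load('wrist4'),320,301,.12))
```

```text
[0.52164043 0.1325632  0.12      ]
```

Call:
play_rows(
  moves=[-0.14,0.03,-0.3,0,0.1,0,-1,0,0,-0.1,0,0,0,-1,0,0,0,0,0,0,-1],
)

```text
time: 5.98
tool_pos: [0.5227, 0.1316, 0.0824]
tcp_rot: [-2.401, -2.021, -0.002]
ft_force: [0.0, -0.5, 0.6]
width: 0.0853
```

Call:
play_rows(
  moves=[0,0,0,0,0,0,1,0,0,0,0,0,0,1,0,0,0,0,0,0,1,0,0,0,0,0,0,1,0,0,0,0,0,0,1],
  grip_force=60,
)

```text
time: 6.4
tool_pos: [0.5227, 0.1321, 0.0844]
tcp_rot: [-2.4, -2.02, -0.002]
ft_force: [-22.2, 4.3, 15.2]
width: 0.0256
```

Run:
```python
from h import *
snap('wrist','wrist5');o=bot.observe();print(o['tool_pos'],o['ft_force'],o['torque'],o['width'])
```

```text
[0.52264659 0.13212959 0.08452915] [-5.36684162  1.73500286  6.8372038 ] [0.18854052 0.77086237 0.01563547] 0.024582430192890845
```

View pics/wrist5.png

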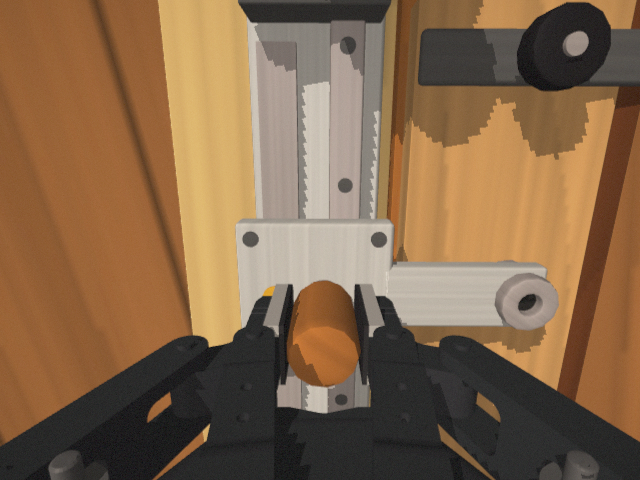

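Call:
play_rows(
  moves=[-0.05,-0.3,0,0,0,0,1,-0.09,-0.5,0,0,0,0,1,-0.09,-0.5,0,0,0,0,1,-0.09,-0.5,0,0,0,0,1,-0.05,-0.3,0,0,0,0,1],
)

```text
time: 6.87
tool_pos: [0.5141, 0.0829, 0.0847]
tcp_rot: [-2.391, -2.007, -0.045]
ft_force: [1.4, 9.5, -1.8]
width: 0.0248
```

Call:
play_rows(
  moves=[-0.05,-0.3,0,0,0,0,1,-0.05,-0.3,0,0,0,0,1,-0.05,-0.3,0,0,0,0,1,-0.04,-0.2,0,0,0,0,1,0,0,0,0,0,0,1],
)

```text
time: 7.28
tool_pos: [0.5096, 0.0569, 0.0847]
tcp_rot: [-2.386, -1.998, -0.069]
ft_force: [-0.0, -3.8, -0.8]
width: 0.025
```

```bash
cat > st.py <<'E'
from h import *
o=bot.observe();print(o['time'],o['tool_pos'],o['ft_force'],o['torque'],o['width'])
yj=np.array([.1740,.9848,0]);xj=np.array([.9848,-.1740,0])
T=np.stack([yj,xj,[0,0,-1]],1)
print('rotcorr',(R.from_matrix(T)*R.from_rotvec(o['tcp_rot']).inv()).as_rotvec()/.1)
p0=np.array([.5227,.1321,.0844]);print('along',(o['tool_pos']-p0)@yj,'F along',o['ft_force']@yj)
gp=o['tool_pos']-R.from_rotvec(o['tcp_rot']).as_matrix()[:,2]*bot.tcp_to_grasp
print('grasp',gp)
E
python3 st.py
```

```text
7.2833 [0.50956063 0.05685456 0.08471315] [-0.01272436 -3.75177543 -0.75508583] [-1.07470621  0.4794306   0.04256026] 0.02501871676990505
rotcorr [-0.50232333  0.15536199  0.01452421]
along -0.07638795529078268 F along -3.6969624834016135
grasp [0.50926955 0.05591586 0.1033873 ]
```

Call:
play_rows(
  moves=[0,0,0,-0.5,0.15,0,1,0,0,0,-0.2,0,0,1,0,0,0,0,0,0,1],
)

```text
time: 7.53
tool_pos: [0.5093, 0.0555, 0.0847]
tcp_rot: [2.398, 2.002, -0.023]
ft_force: [-0.5, -2.0, -0.5]
width: 0.0248
```

```bash
python3 st.py; python3 -c "
from h import *
snap('wrist','wrist6');snap('side','side6')
a=cv2.imread('pics/side6.png')[180:300,250:370]; cv2.imwrite('pics/c7.png',cv2.resize(a,None,fx=5,fy=5,interpolation=cv2.INTER_CUBIC))"
```

```text
7.5333 [0.50926687 0.05551409 0.08468698] [-0.49798285 -2.02086547 -0.54600217] [ 0.04318489  0.01673529 -0.1105008 ] 0.024786560367330283
rotcorr [ 0.23031752 -0.00180544  0.04668908]
along -0.07775917247953343 F along -2.0767973262870507
grasp [0.50927126 0.05594473 0.10338202]
```

View pics/wrist6.png

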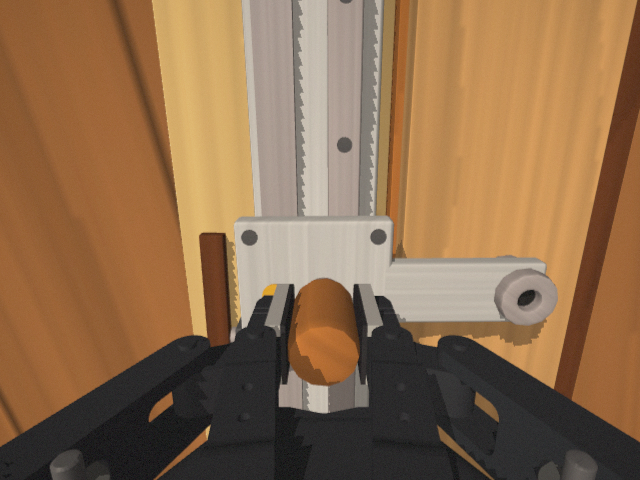

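View pics/c7.png

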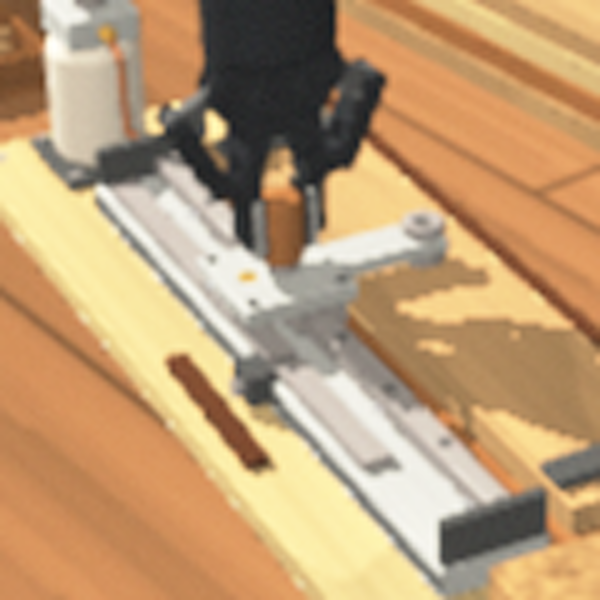

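Call:
play_rows(
  moves=[-0.05,-0.3,0,0.2,0,0,1,-0.05,-0.3,0,-0.1,0,0,1,-0.05,-0.3,0,-0.1,0,0,1,-0.02,-0.1,0,-0.1,0,0,1,0,0,0,0,0,0,1],
)

```text
time: 8.05
tool_pos: [0.5053, 0.0327, 0.0847]
tcp_rot: [2.405, 2.002, -0.007]
ft_force: [0.4, -2.5, -1.3]
width: 0.0247
```

```bash
python3 st.py
```

```text
8.05 [0.50528709 0.03269385 0.08469779] [ 0.44262644 -2.51518218 -1.28857415] [0.13480158 0.36377208 0.1655818 ] 0.024663954800292803
rotcorr [0.12480629 0.0443832  0.07184278]
along -0.1009250273907513 F along -2.399934409056907
grasp [0.50520494 0.03292752 0.10339615]
```

Call:
play_rows(
  moves=[-0.03,-0.18,0,0,0,0,1,-0.03,-0.15,0,0,0,0,1,0,0,0,0,0,0,1],
)

```text
time: 8.3
tool_pos: [0.504, 0.0257, 0.0847]
tcp_rot: [2.409, 2.005, 0.002]
ft_force: [0.6, -4.1, -1.2]
width: 0.0247
```

```bash
python3 st.py;python3 -c "
from h import *
snap('wrist','wrist8');snap('side','side8')
a=cv2.imread('pics/side8.png')[200:300,260:360]; cv2.imwrite('pics/c8.png',cv2.resize(a,None,fx=6,fy=6,interpolation=cv2.INTER_CUBIC))"
```

```text
8.3 [0.50404574 0.02574919 0.08471761] [ 0.56149468 -4.08638398 -1.21281295] [-0.31215756  0.43480235  0.1759477 ] 0.024651235459093045
rotcorr [0.0461698  0.05905019 0.07376492]
along -0.10798011717647889 F along -3.926570871142796
grasp [0.50393564 0.02583593 0.10341708]
```

View pics/c8.png

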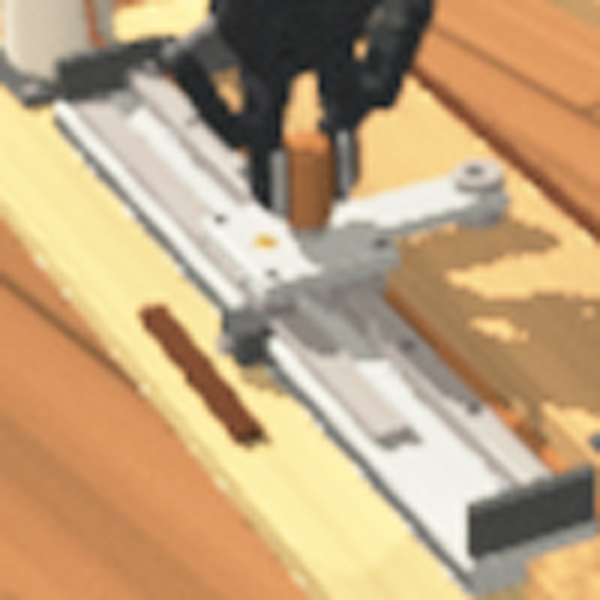

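Run:
```python
from h import *
d=load('side8');d0=load('side0')
yj=np.array([.1740,.9848,0]);xj=np.array([.9848,-.1740,0])
b=pix2w(d,264/6+260-.4,241/6+200-.4,.072);print('brass',b)
b0=pix2w(d0,230+293/5-.4,160+319/5-.4,.072);print('brass0',b0,(b-b0)@yj)
g=np.array([.4796,.0143,.044]);print('groove side px',w2pix(d,g),'crop',[(w2pix(d,g)[0]-260)*6,(w2pix(d,g)[1]-200)*6], (g-b)@yj)
```

```text
brass [0.48359511 0.03091175 0.072     ]
brass0 [0.50239876 0.13658592 0.072     ] -0.10733975794706295
groove side px (np.float64(306.2246923102314), np.float64(251.14247875178307)) crop [np.float64(277.34815386138825), np.float64(306.85487251069844)] -0.0170544008223014
```

Call:
play_rows(
  moves=[-0.02,-0.12,0,0,0,0,1,-0.02,-0.08,0,0,0,0,1,0,0,0,0,0,0,1],
)

```text
time: 8.65
tool_pos: [0.5033, 0.0217, 0.0847]
tcp_rot: [2.411, 2.007, 0.008]
ft_force: [0.6, -0.4, -0.4]
width: 0.0244
```

```bash
python3 st.py
```

```text
8.65 [0.50333146 0.02171146 0.08470524] [ 0.55345947 -0.41857619 -0.35883367] [-0.11081602  0.44286327  0.24110777] 0.02444411528719292
rotcorr [0.00200281 0.06979277 0.07740941]
along -0.11208076196691256 F along -0.3159118879002695
grasp [0.50320096 0.02171571 0.10340478]
```

Call:
play_rows(
  moves=[-0.02,-0.1,0,0,0,0,1,-0.02,-0.1,0,0,0,0,1],
)

```text
time: 8.82
tool_pos: [0.5027, 0.0182, 0.0847]
tcp_rot: [2.414, 2.008, 0.015]
ft_force: [3.6, 6.5, -2.6]
width: 0.025
```

Call:
play_rows(
  moves=[0,0,0,0,0,0,1],
)

```text
time: 8.9
tool_pos: [0.5026, 0.0175, 0.0847]
tcp_rot: [2.412, 2.008, 0.013]
ft_force: [1.4, -3.8, -1.8]
width: 0.0245
```

```bash
python3 st.py
```

```text
8.9 [0.5026301  0.0174666  0.08474671] [ 1.42084604 -3.77516712 -1.81516333] [-0.5143842   0.55984928  0.13476022] 0.02448279887338639
rotcorr [-0.03515533  0.08218723  0.07447557]
along -0.11638313213334148 F along -3.4705573692440814
grasp [0.50247617 0.01740144 0.10344597]
```

Call:
play_rows(
  moves=[-0.01,-0.07,0,0,0,0,1],
)

```text
time: 8.98
tool_pos: [0.5023, 0.0161, 0.0847]
tcp_rot: [2.413, 2.009, 0.015]
ft_force: [0.8, 4.2, -1.4]
width: 0.0243
```

Call:
play_rows(
  moves=[-0.01,-0.07,0,0,0,0,1],
)

```text
time: 9.07
tool_pos: [0.502, 0.0139, 0.0847]
tcp_rot: [2.413, 2.009, 0.015]
ft_force: [1.8, 2.1, -1.2]
width: 0.0251
```

Call:
play_rows(
  moves=[0,0,0,0,0,0,1],
)

```text
time: 9.15
tool_pos: [0.5018, 0.013, 0.0847]
tcp_rot: [2.412, 2.009, 0.012]
ft_force: [2.4, -2.7, -1.2]
width: 0.0244
```

```bash
python3 st.py
```

```text
9.15 [0.50177777 0.01295192 0.08471267] [ 2.43102764 -2.71705175 -1.2311663 ] [-0.51192929  0.47778723  0.17005792] 0.0243577866308624
rotcorr [-0.03051912  0.07575418  0.06626081]
along -0.12097749492756323 F along -2.2527537515441853
grasp [0.50163592 0.01289532 0.10341205]
```

Call:
play_rows(
  moves=[0,0,0,0,0,0,1,0,0,0,0,0,0,1],
)

```text
time: 9.32
tool_pos: [0.5015, 0.0113, 0.0847]
tcp_rot: [2.41, 2.008, 0.008]
ft_force: [1.1, -1.3, -0.6]
width: 0.0243
```

```bash
python3 st.py
```

```text
9.3167 [0.50150508 0.01131887 0.08470889] [ 1.13992384 -1.25875972 -0.58602987] [-0.14446231  0.36341472  0.1927904 ] 0.024326982250278444
rotcorr [-0.00151269  0.06861981  0.0648112 ]
along -0.12263317007942691 F along -1.0412798206718155
grasp [0.50137676 0.01131646 0.10340845]
```

Call:
play_rows(
  moves=[0,-0.04,0,0,0,0,1],
)

```text
time: 9.4
tool_pos: [0.5014, 0.0108, 0.0847]
tcp_rot: [2.413, 2.008, 0.01]
ft_force: [1.4, 7.1, -0.4]
width: 0.0248
```

Call:
play_rows(
  moves=[0,0,0,0,0,0,1],
)

```text
time: 9.48
tool_pos: [0.5014, 0.0108, 0.0847]
tcp_rot: [2.413, 2.008, 0.011]
ft_force: [1.7, -0.8, -1.5]
width: 0.0247
```

```bash
python3 st.py
```

```text
9.4833 [0.5014156  0.0108483  0.08470492] [ 1.65933058 -0.84735552 -1.48295635] [-0.15177845  0.3318149   0.30380538] 0.02474682191283845
rotcorr [-0.02506636  0.06820636  0.0759329 ]
along -0.1231121629204757 F along -0.5457521991676179
grasp [0.50128788 0.01080191 0.10340443]
```

Call:
play_rows(
  moves=[-0.01,-0.05,0,0,0,0,1],
)

```text
time: 9.57
tool_pos: [0.5014, 0.0107, 0.0847]
tcp_rot: [2.415, 2.008, 0.015]
ft_force: [3.4, 9.5, -2.3]
width: 0.0245
```

```bash
python3 st.py
```

```text
9.5667 [0.50138719 0.01065935 0.08473288] [ 3.41564779  9.52585021 -2.25595652] [1.26634506 0.10358924 0.33542961] 0.024493538240213573
rotcorr [-0.05450717  0.07614212  0.08370728]
along -0.123303179396913 F along 9.975380003839636
grasp [0.50124438 0.01055802 0.10343206]
```

Call:
play_rows(
  moves=[0,0,0,0,0,0,1,0,0,0,0,0,0,1],
)

```text
time: 9.73
tool_pos: [0.5014, 0.0108, 0.0847]
tcp_rot: [2.414, 2.009, 0.015]
ft_force: [1.9, 0.8, -0.9]
width: 0.0241
```

```bash
python3 st.py
```

```text
9.7333 [0.50140123 0.01079211 0.08470595] [ 1.87647174  0.83790526 -0.85064801] [0.06146788 0.33887345 0.26121575] 0.024140636748364645
rotcorr [-0.05323239  0.07632731  0.07582173]
along -0.12316999371871115 F along 1.151675178947607
grasp [0.50125813 0.01069311 0.10340514]
```

Call:
play_rows(
  moves=[0.01,0.05,0,0,0,0,1],
)

```text
time: 9.82
tool_pos: [0.5014, 0.0109, 0.0847]
tcp_rot: [2.411, 2.009, 0.01]
ft_force: [-0.4, -6.7, -0.9]
width: 0.0247
```

```bash
python3 st.py
```

```text
9.8167 [0.50144652 0.01092714 0.084733  ] [-0.41445835 -6.70819814 -0.89429044] [-1.12313284  0.64249011  0.19152592] 0.024717887816307276
rotcorr [-0.02069303  0.06870761  0.06427985]
along -0.12302913431425089 F along -6.678349277611678
grasp [0.50131792 0.01088886 0.10343252]
```

Call:
play_rows(
  moves=[0,0,0,0,0,0,1,0,0,0,0,0,0,1],
)

```text
time: 9.98
tool_pos: [0.5014, 0.0108, 0.0847]
tcp_rot: [2.412, 2.009, 0.01]
ft_force: [1.7, -0.5, -0.6]
width: 0.0249
```

```bash
python3 st.py
```

```text
9.9833 [0.50137896 0.01078404 0.0846985 ] [ 1.71944937 -0.48861876 -0.64530416] [0.05201203 0.33526868 0.26916718] 0.024859058247608652
rotcorr [-0.01926052  0.06695746  0.06737246]
along -0.12318182241986045 F along -0.18200756837850918
grasp [0.50125363 0.01074844 0.10339805]
```

Run:
```python
from h import *
snap('side','side9')
```

```text
(no output)
```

View pics/side9.png

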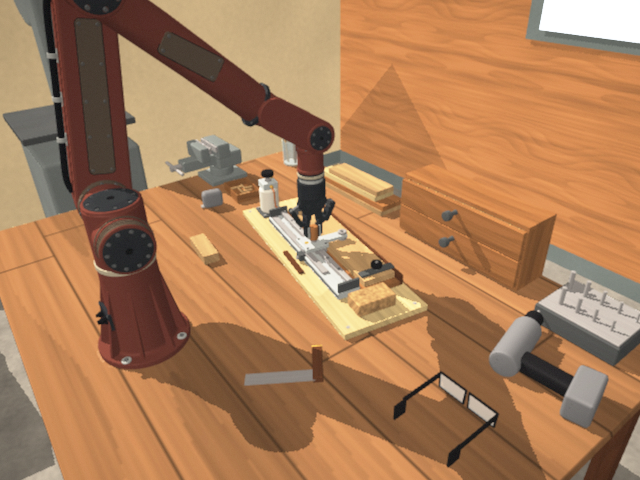

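The picture shows the cap up at (267,174), the knob gripped at (314,231), and the bystanders where they started. I'm handing in the job.

Run:
```python
from station import bot
print(bot.finish_job())
```

```text
the job is handed in; nothing more can be done
None
```

The oiler got its shot of oil, and the carriage is in the groove with the gripper still holding the knob. I handed the job in at about 10 s; it gives no verdict.

- **Oiler:** I pressed the cap twice. The first press reached about full depth, but the cap rebounded before I could be sure it had been held long enough. The second press held it on its stop (TCP z about 0.150 m, about 27 N) for roughly 0.16 s. The pictures afterwards show the cap back up.
- **Carriage:** I slid it about 123 mm to the right, against 121–122 mm expected from the pictures. It pulled itself in over the last 2 mm or so.
- **Groove check:** Pushing with about 10 N forward and 7 N back moved it only about 0.15 mm each way, and it returned to the same spot. That is the evidence it is in the groove. I couldn't see the ball itself, because the saddle covers it.
- **At hand-in:** The fingers held the knob at a 25 mm opening with the grip set to 60 N. There was about 0.2 N of force left along the rail, and the carriage was at rest.
- **Other things on the bench:** The last side picture shows none of them visibly moved.

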